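# Turn the coffee-capsule tray end for end in its sleeve

## Task

The open end of the coffee-capsule tray has run empty while the capsules left in it are hidden under the wooden hood. Slide the tray right out of its sleeve, turn it end for end and slide it back in, fully home against the back, so that the capsules are now in the open and the empty half is under the hood. Keep the tray level so that both capsules stay in it, and do not knock over or shove the mug, glass and spoon round it.

Things in the scene. Friction and masses are not known exactly. Their poses are not given: they have to be found in the camera images.
- caddy: Wooden capsule caddy, fixed: base board 210 x 92 x 10 mm, its rear part roofed by a hood 76 mm wide, 63 mm high over the worktop, the sleeve. Origin: underside of the board, on its centre line; x points along and into the sleeve, z up. Board from x = -85 to +125 mm, hood from x = 22 (mouth, facing -x) to 125 mm. In front of the mouth the board is bare and flat, without side walls.
- sleeve_mouth (a point): Middle of the sleeve's mouth, on the board's top (10 mm over the worktop, caddy x = 22 mm). The sleeve is 60 mm wide and 45 mm high inside. The side edges of the mouth are flared outwards for an easy start; the flared strips stand 10 mm out in front of it.
- sleeve_stop (a point): Middle of the stop wall that closes the back of the sleeve, on its inner face (caddy x = 115 mm), at the level of the board's top.
- tray: Loose light-wood tray, 176 long (x) x 56 wide (y) x 42 mm high, about 0.2 kg, open on top, a partition in the middle, plain straight side walls. Origin: centre of its underside; x points to the end with the capsules. At first it lies flat in the sleeve, x along caddy x, capsule end at the stop or up to 12 mm short of it, its outer 80 mm or so out of the mouth.
- full_end (a point): Middle of the lower edge of the tray's end on the capsule side (88 mm along +x from the tray's origin).
- empty_end (a point): Middle of the lower edge of the tray's end on the empty side (88 mm along -x from the tray's origin).
- capsule_1: Metal coffee capsule, 37 mm across the rim, 29 mm high, 16 g, standing loose rim down in the tray's full compartment, next to the partition. Origin: centre of its underside.
- capsule_2: A like capsule in the same compartment, next to the end wall. Origin: centre of its underside.
- mug: Green and white tea mug, 86 mm across, 120 mm over its handle, 88 mm high, loose, standing beside the hood on the caddy's +y side. Origin: centre of its underside.
- spoon: Teaspoon, 139 x 30 x 10 mm, loose, lying beside the caddy on its -y side, lengthwise along it. Origin: centre of its underside.
- glass: Plain tumbler, 81 mm across, 92 mm high, loose, standing at the left of the worktop. Origin: centre of its underside.

How it is judged (in metres and radians):
On the way, in this order (a step that is already met when the one before it is completed fails the run):
1. the tray is drawn out of the sleeve, its capsule end clear of the mouth (x of full_end in the frame of caddy below 0.018 m), for 0.1 s.
2. the tray is turned and its empty end has entered the sleeve (x of empty_end in the frame of caddy above 0.045 m and y of empty_end in the frame of caddy between -0.008 and 0.008 m and z of empty_end in the frame of caddy between 0.004 and 0.02 m), for 0.1 s.
At the end, for the whole second after the job is handed in: The tray lies flat on the base board in the sleeve, reversed: its empty end within 5 mm of the stop wall, its capsule end outside, both capsules in their compartment, everything at rest (x of empty_end in the frame of caddy above 0.11 m and x of full_end in the frame of caddy below -0.05 m and y of empty_end in the frame of caddy between -0.008 and 0.008 m and z of full_end in the frame of caddy between 0.006 and 0.014 m and angle between the x axis of tray and the x axis of caddy, either way round below 0.07 rad and angle between tray's own z axis and vertical below 0.06 rad and x of capsule_1 in the frame of tray between 0.01 and 0.08 m and distance between each of capsule_1, capsule_2 and tray below 0.085 m and z of each of capsule_1, capsule_2 in the frame of tray below 0.03 m and x of capsule_2 in the frame of tray between 0.01 and 0.08 m and linear speed of tray below 0.02 m/s); the robot touches nothing.
It fails at once if a capsule leaves the tray (distance between any of capsule_1, capsule_2 and tray above 0.095 m).
It fails at once if the tray is tipped by more than 25 degrees (angle between tray's own z axis and vertical above 0.44 rad).
It fails at once if the mug, glass or spoon is shoved by more than 40 mm (distance of any of mug, glass, spoon from where it was at the start of the episode above 0.04 m).
It fails at once if the mug or glass is knocked over (angle between any of mug, glass's own z axis and vertical above 0.6 rad).
It also fails if it takes over 54 s, if anything falls off the work surface, if the arm or the gripper's body presses on something with over 40 N, if the wrist force passes 120 N, or if a joint passes its speed limit or range.

## Robot

A 6-joint arm with a two-finger parallel gripper is mounted at the origin on a cart in front of the work surface, level with it; the furniture and walls round the work are solid. World frame = base frame: x ahead of the robot, y to its left, z up, the work surface at z = 0. Lengths are in m, angles in degrees, forces in N, time in s.
With the tool pointing down it reaches from about 0.4 to 0.825 m from the base axis. Payload 7 kg.
Tool frame: the origin (TCP) lies midway between the tips of the shut fingers; the grasp point (between the pads) lies 19 mm behind it; z points along the fingers, y is the line along which they close (so a half turn about z gives the same grasp; the last joint's range is limited). The gripper opens to 88 mm and grips with 3 to 60 N. Pads are 19 mm wide; open, the fingers measure 130 mm over their backs; the gripper's body (78 mm by 193 mm) begins 47 mm behind the grasp point.
Start: joints at [-59.754, 20.546, 0.682, 0, -70.136, -16.507], TCP at [0.16, -0.656, 0.188] pointing down, gripper open.
Joint ranges: [-176.03, 176.03], [-82.01, 121.73], [-58.28, 71.71], [-173.87, 95.51], [-174.79, -0.11], [-173.66, 173.66]. Speed limits (degrees/s): [136.94, 136.94, 172.46, 180, 180, 180].

## Interface

Orientations are given as [roll, pitch, yaw] about the fixed x, y, z axes, in that order (R = Rz(yaw) Ry(pitch) Rx(roll)).
In Python, from plant import * gives the robot as it stands.
- The arm moves only by the tool move_arm, never from a script. Its argument "commands" is a list of rows, each a list of 7 numbers: the shift along the world's x, y, z in mm, then the turn, a rotation vector about the world's x, y, z in degrees, then the opening in per cent of the stroke, from 0 (shut) to 100 (fully open). In form: [[x, y, z, rx, ry, rz, fingers], ...]. A call has 1 to 20 rows; each row shifts and turns the commanded pose from where the row before left it; what a row does not reach is not made up. A row lasts 1/10 s, in which the tool goes at most 50 mm and 8.59 degrees, less where a joint would pass 70% of its speed; a pose out of reach is approached as far as the arm can. A call with a gripper value outside its range is refused whole. The fingers move at their own pace and stop on an object; "squeeze" is the grip in N (left out, the last holds). Time passes only in rows, so rows that do not move let the fingers close. It gives the time, the measured TCP pose, the force and the opening at its end, in the units of the state.
- get_state(): the state, without advancing time (a new reading comes with each control period).
- capture(name): name is "scene" or "side" or "wrist"; returns a dict with "frame" (420x560x3 uint8, blue, green, red), "camera_matrix" (3x3 intrinsics, pixels), "dist_coeffs" ([k1, k2, p1, p2, k3] as OpenCV has them; the pictures are not rectified), "world_to_cam" (4x4, takes a point from world to camera coordinates); the wrist camera has in their place "tool_from_camera" (4x4, takes a point from camera to tool coordinates, whose origin is the TCP and whose axes are the flange's). Camera axes: x right, y up, looking along -z (the intrinsics and any distortion apply to the point x, -y, -z); pixel columns grow to the right and rows downward; lengths in m; the calibration is good to about 2 mm. A picture is of the moment at which its call begins: read the wrist's pose just before it. There is no depth.
- close_job(): hands the job in, once; it reports no verdict.
The state is a dict: "time_s": time; "joints": joint angles; "qd": joint speeds; "joint_torque": joint torques, N m; "tcp_pos": TCP position; "eef_rot": TCP orientation; "contact_force": force on the tool from outside, world axes, zero at the start; "moment": the same for the moment, N m; "gripper_width": finger opening in m.
Only numpy, scipy, OpenCV 4.12 (cv2) and the standard library are available. Lean on these libraries where they do the work, as an engineer would, in place of code of your own. Each camera call takes 0.05 s, during which the arm holds its last target. There are 200 camera calls.

## Working session

There is one attempt and no reset: what is moved stays moved. The work goes in short steps, Python scripts to look and compute and a tool call to move; the robot and the scene stay as the last step left them, time stands still between calls to the robot, and variables do not carry over. Pictures are saved under pics/ and viewed, on a budget of 10 in all, crops included, one or two more only if the job needs it, and the job is handed in when it is done.

Besides the shell and the picture viewer there is one more tool, called after "Emit:" as name(argument=value, ...), one argument or row to a line, values as JSON. move_arm: Moves the arm, as the interface text tells. Its arguments: {"type":"object","properties":{"commands":{"type":"array"},"squeeze":{"type":"number"}},"required":["commands"]}

```bash
ls; mkdir -p pics
python3 - <<'E'
from plant import *
import cv2,numpy as np
print(get_state())
for n in ("scene","side"):
    c=capture(n); cv2.imwrite(f"pics/{n}0.png",c["frame"]); np.savez(f"{n}0.npz",**c)
    print(n,c["camera_matrix"].tolist(),c["dist_coeffs"],np.round(c["world_to_cam"],3).tolist())
E
```

```text
pics
{'time_s': 0.0, 'joints': array([-5.97552076e+01,  2.05912157e+01,  6.35256515e-01, -2.17252311e-02,
       -7.01350393e+01, -1.65057074e+01]), 'qd': array([ 0.0271349 ,  0.08373948,  0.01123971, -0.0317103 ,  0.03878998,
       -0.05317788]), 'joint_torque': array([ 7.42756620e-04, -5.82722390e+01,  2.93063951e+01,  6.99760839e+00,
        6.91613270e-03, -1.00749439e-04]), 'tcp_pos': array([ 0.16015475, -0.65516981,  0.18693142]), 'eef_rot': array([ 1.79906948e+02, -6.27478357e-03, -1.66268308e+02]), 'contact_force': array([0.30973238, 0.0037458 , 0.45565868]), 'moment': array([ 0.01986633, -0.03938153,  0.01344054]), 'gripper_width': 0.08793787310087836}
scene [[461.8096836518385, 0.0, 270.3838963688736], [0.0, 461.8096836518385, 211.11049694993005], [0.0, 0.0, 1.0]] [-0.02659958  0.          0.          0.          0.        ] [[-0.715, -0.699, -0.011, 0.453], [0.533, -0.556, 0.638, -0.251], [-0.452, 0.45, 0.77, -0.717], [0.0, 0.0, 0.0, 1.0]]
side [[428.1369857378276, 0.0, 281.3439666862646], [0.0, 428.1369857378276, 212.67906041386476], [0.0, 0.0, 1.0]] [0.04445282 0.         0.         0.         0.        ] [[-0.999, -0.026, -0.024, 0.511], [-0.013, -0.371, 0.929, -0.004], [-0.033, 0.928, 0.37, -0.997], [0.0, 0.0, 0.0, 1.0]]
```

View pics/scene0.png

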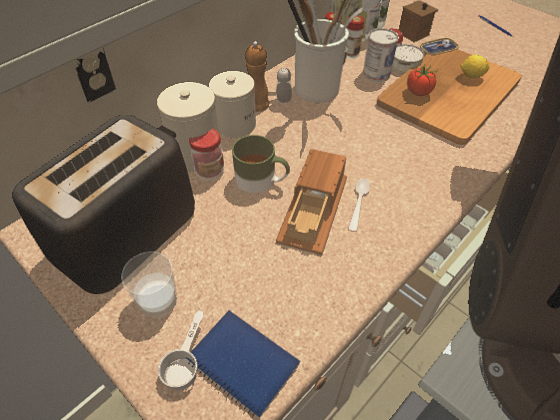

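View pics/side0.png

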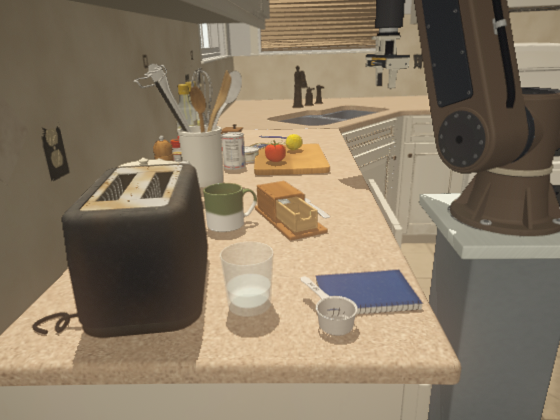

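```bash
cat > h.py <<'E'
import cv2,numpy as np
from scipy.spatial.transform import Rotation as R
def ray(c,px,T=None):
    p=cv2.undistortPoints(np.array([[px]],float),c["camera_matrix"],c["dist_coeffs"])[0,0]
    d=np.array([p[0],-p[1],-1.])
    if T is None: T=np.linalg.inv(c["world_to_cam"])
    return T[:3,3],T[:3,:3]@d
def onz(c,px,z,T=None):
    o,d=ray(c,px,T); return o+d*(z-o[2])/d[2]
def wristT(c,s):
    T=np.eye(4);T[:3,:3]=R.from_euler('xyz',s["eef_rot"],degrees=True).as_matrix();T[:3,3]=s["tcp_pos"]
    return T@c["tool_from_camera"]
E
python3 - <<'E'
from h import *
c=dict(np.load("scene0.npz"))
for n,p,z in [("bl",(277,240),.01),("br",(321,252),.01),("backr hood",(347,155),.063),("backl hood",(313,150),.063),("mouth l",(299,189),.063),("mouth r",(335,196),.063),("mug base",(253,188),0),("spoon",(353,230),0),("spoon",(362,183),0),("glass",(153,308),0),("jar",(208,176),0)]: print(n,np.round(onz(c,p,z),3))
f=c["frame"]; cv2.imwrite("pics/crop.png",cv2.resize(f[135:265,220:390],None,fx=4.6,fy=4.6,interpolation=cv2.INTER_CUBIC))
E
```

```text
bl [0.49  0.129 0.01 ]
br [0.412 0.092 0.01 ]
backr hood [ 0.508 -0.097  0.063]
backl hood [ 0.568 -0.06   0.063]
mouth l [0.516 0.04  0.063]
mouth r [0.455 0.007 0.063]
mug base [0.625 0.061 0.   ]
spoon [0.405 0.004 0.   ]
spoon [ 0.468 -0.109  0.   ]
glass [0.549 0.377 0.   ]
jar [0.72  0.104 0.   ]
```

View pics/crop.png

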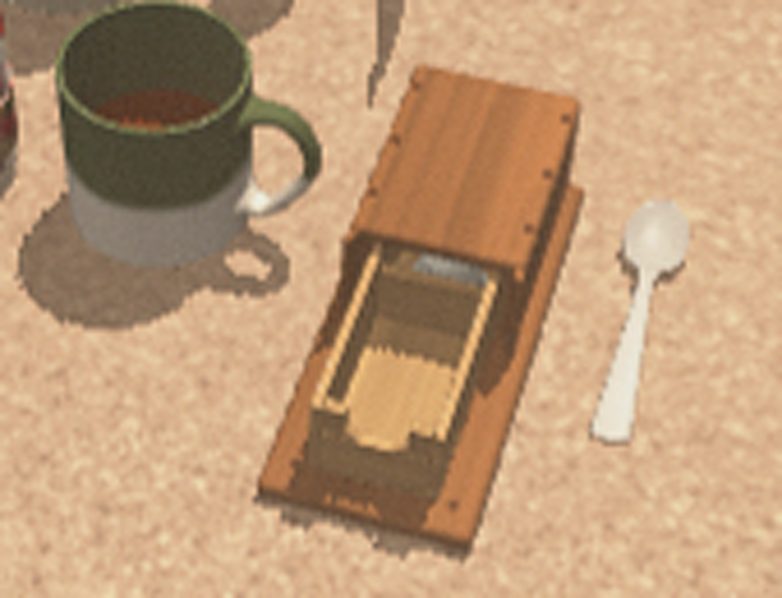

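Emit:
move_arm(
  commands=[
    [29, 30, 1, 0, 0, 5, 100],
    [29, 30, 1, 0, 0, 5, 100],
    [29, 30, 1, 0, 0, 5, 100],
    [29, 30, 1, 0, 0, 5, 100],
    [29, 30, 1, 0, 0, 5, 100],
    [29, 30, 1, 0, 0, 5, 100],
    [29, 30, 1, 0, 0, 5, 100],
    [29, 30, 1, 0, 0, 5, 100],
    [29, 30, 1, 0, 0, 5, 100],
    [29, 30, 1, 0, 0, 5, 100],
    [0, 41, 1, 0, 0, 5, 100],
    [0, 41, 1, 0, 0, 5, 100],
    [0, 41, 1, 0, 0, 5, 100],
    [0, 41, 1, 0, 0, 5, 100],
    [0, 41, 1, 0, 0, 5, 100],
    [0, 41, 1, 0, 0, 5, 100],
    [0, 41, 1, 0, 0, 5, 100],
    [0, 41, 1, 0, 0, 5, 100],
    [0, 41, 1, 0, 0, 5, 100],
    [0, 41, 1, 0, 0, 6, 100],
  ],
)

```text
time_s: 2.1
tcp_pos: [0.4497, 0.0559, 0.2079]
eef_rot: [-180.0, 0.0, -65.0]
contact_force: [0.9, 0.3, 0.9]
gripper_width: 0.0879
```

Run:
```python
from plant import *
from h import *
s=get_state(); c=capture("wrist"); s2=get_state(); T=wristT(c,s)
print(s["tcp_pos"],s["eef_rot"],s2["tcp_pos"],s["joints"],s["time_s"])
np.savez("w1.npz",T=T,**c); cv2.imwrite("pics/w1.png",c["frame"])
```

```text
[0.44971811 0.05591713 0.20790714] [-1.79992495e+02  6.00546869e-03 -6.50403939e+01] [0.45062766 0.06011858 0.2081103 ] [ 3.21212816e+01 -1.76811990e+00 -2.40057180e+01 -5.42693719e-03
 -6.77542071e+01 -7.15962180e+00] 2.1
```

View pics/w1.png

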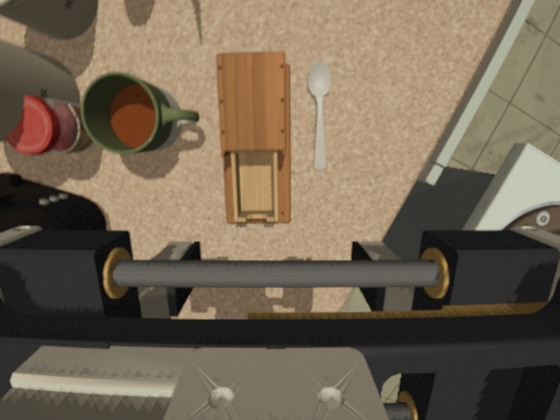

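Run:
```python
from plant import *
from h import *
s=get_state(); c=capture("wrist"); T=wristT(c,s)
print(s["tcp_pos"],s["eef_rot"],s["time_s"])
np.savez("w2.npz",T=T,**c); f=c["frame"]
cv2.imwrite("pics/w2.png",cv2.resize(f[30:230,70:340],None,fx=2.96,fy=2.96,interpolation=cv2.INTER_CUBIC))
```

```text
[0.45062766 0.06011858 0.2081103 ] [-1.79900981e+02  4.83383929e-02 -6.45539825e+01] 2.15
```

View pics/w2.png

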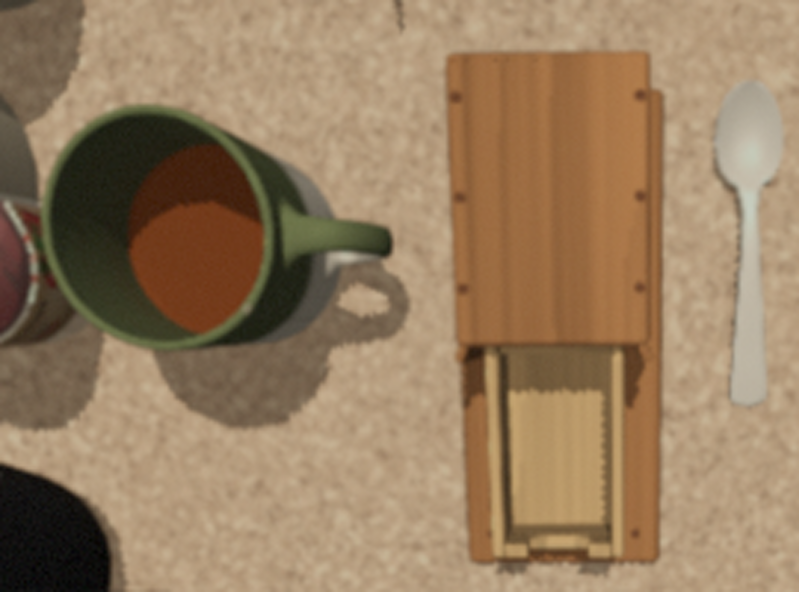

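Run:
```python
from h import *
d=dict(np.load("w2.npz")); T=d["T"]
P={}
for n,p,z in [("hbl",(447,54),.063),("hbr",(648,52),.063),("hmr",(649,345),.063),("hml",(459,345),.063),("bl",(471,557),.01),("br",(658,557),.01),("tl",(496,557),.052),("tr",(621,557),.052),("ml",(486,348),.052),("mr",(624,348),.052),("mugrim c",(157,228),.088),("mughandle",(390,240),.06),("spoonL",(716,140),.005),("spoon end",(748,404),.003)]:
    P[n]=onz(d,(p[0]/2.96+70,p[1]/2.96+30),z,T)[:2]
fm=(P["bl"]+P["br"])/2; hb=(P["hbl"]+P["hbr"])/2; hm=(P["hml"]+P["hmr"])/2
for nm,a,b in [("hood",hm,hb),("board-back",fm,hb)]:
    v=b-a; print(nm,np.degrees(np.arctan2(v[1],v[0])),np.linalg.norm(v))
e=(P["hbl"]-P["hml"]+P["hbr"]-P["hmr"]+2*(hb-fm)); th=np.arctan2(e[1],e[0]); x=np.array([np.cos(th),np.sin(th)]);y=np.array([-x[1],x[0]])
print("w",np.linalg.norm(P["bl"]-P["br"]),np.linalg.norm(P["hbl"]-P["hbr"]),np.linalg.norm(P["tl"]-P["tr"]))
O=[fm+.085*x,hb-.125*x,hm-.022*x]; print("origins",np.round(O,4),"th",np.degrees(th))
o=np.mean(O,0)
for k,v in P.items(): print(k,np.round(v,3),np.round([(v-o)@x,(v-o)@y],4))
```

```text
hood -63.99251047032852 0.1050995935994317
board-back -64.2234556663107 0.2050334444688228
w 0.08911646070386275 0.07340265081439348 0.053205793145441285
origins [[0.4895 0.0298]
 [0.4871 0.0341]
 [0.4859 0.0359]] th -64.14519173031987
hbl [ 0.575 -0.062] [0.1242 0.0367]
hbr [ 0.509 -0.094] [ 0.1239 -0.0367]
hmr [0.462 0.   ] [ 0.0186 -0.0372]
hml [0.529 0.032] [0.0193 0.0367]
bl [0.493 0.125] [-0.0807  0.0448]
br [0.412 0.087] [-0.0813 -0.0443]
tl [0.482 0.107] [-0.0693  0.0271]
tr [0.434 0.085] [-0.0697 -0.0261]
ml [0.52  0.029] [0.0177 0.0277]
mr [0.47  0.006] [ 0.0172 -0.0277]
mugrim c [0.64  0.037] [0.0627 0.139 ]
mughandle [0.569 0.007] [0.0592 0.062 ]
spoonL [ 0.471 -0.091] [ 0.1047 -0.0688]
spoon end [0.406 0.005] [-0.0099 -0.0861]
```

Emit:
move_arm(
  commands=[
    [0, 0, 0, 0, 0, 0, 100],
    [0, 0, 0, 0, 0, 0, 100],
    [0, 0, 0, 0, 0, 0, 100],
  ],
)

```text
time_s: 2.5
tcp_pos: [0.4501, 0.0533, 0.2077]
eef_rot: [180.0, -0.0, -65.4]
contact_force: [-0.3, -0.2, 0.4]
gripper_width: 0.0875
```

Run:
```python
from plant import *
from h import *
s=get_state(); c=capture("wrist"); T=wristT(c,s); s2=get_state()
print(s["tcp_pos"],s2["tcp_pos"],s["eef_rot"],s["time_s"])
np.savez("w3.npz",T=T,**c)
a=np.load("w2.npz")
# register to w2: shift of caddy patch
g=lambda f:cv2.cvtColor(f,cv2.COLOR_BGR2GRAY)
A=g(a["frame"]);B=g(c["frame"])
pts=np.array([[p[0]/2.96+70,p[1]/2.96+30] for p in [(447,54),(648,52),(649,345),(459,345),(471,557),(658,557),(496,557),(621,557)]],np.float32).reshape(-1,1,2)
q,st,e=cv2.calcOpticalFlowPyrLK(A,B,pts,None,winSize=(21,21)); print(st.ravel(),(q-pts).reshape(-1,2).round(2).tolist())
z=[.063]*4+[.01]*2+[.052]*2
P=[onz(c,p,zz,T)[:2] for p,zz in zip(q.reshape(-1,2),z)]
m=[(P[0]+P[1])/2,(P[2]+P[3])/2,(P[4]+P[5])/2,(P[6]+P[7])/2]
v=m[0]-m[2];th=np.arctan2(v[1],v[0]);x=v/np.linalg.norm(v)
print(np.degrees(th),np.round([m[0]-.125*x,m[1]-.022*x,m[2]+.085*x,m[3]],4)); v=m[0]-m[1];print(np.degrees(np.arctan2(v[1],v[0])))
```

```text
[0.45014041 0.05333254 0.20772522] [0.45022856 0.05330364 0.20776078] [ 1.79976453e+02 -3.56806325e-03 -6.53711127e+01] 2.5
[1 1 1 1 1 1 1 1] [[-5.090000152587891, 6.900000095367432], [-5.090000152587891, 5.480000019073486], [-3.5, 5.300000190734863], [-3.440000057220459, 5.96999979019165], [-2.390000104904175, 4.889999866485596], [-2.069999933242798, 4.019999980926514], [-2.390000104904175, 4.940000057220459], [-2.6500000953674316, 4.460000038146973]]
-64.34884591955988 [[0.4873 0.0341]
 [0.4857 0.0358]
 [0.4894 0.0297]
 [0.4579 0.0957]]
-63.98911118362389
```

Emit:
move_arm(
  commands=[
    [11, 6, -10, 0, 0, 0.5, 100],
    [11, 6, -10, 0, 0, 0.5, 100],
    [0, 0, -20, 0, 0, 0, 100],
    [0, 0, -25, 0, 0, 0, 100],
    [0, 0, -25, 0, 0, 0, 100],
    [0, 0, -25, 0, 0, 0, 100],
    [0, 0, -25, 0, 0, 0, 100],
    [0, 0, -20, 0, 0, 0, 100],
    [0, 0, -15, 0, 0, 0, 100],
    [0, 0, -10, 0, 0, 0, 100],
    [0, 0, -5, 0, 0, 0, 100],
    [0, 0, 0, 0, 0, 0, 100],
    [0, 0, 0, 0, 0, 0, 100],
  ],
)

```text
time_s: 3.85
tcp_pos: [0.4728, 0.0665, 0.0182]
eef_rot: [-180.0, -0.0, -64.3]
contact_force: [0.9, 0.5, 0.0]
gripper_width: 0.0877
```

Emit:
move_arm(
  commands=[
    [0, 0, 0, 0, 0, 0, 50],
    [0, 0, 0, 0, 0, 0, 50],
    [0, 0, 0, 0, 0, 0, 50],
    [0, 0, 0, 0, 0, 0, 50],
    [0, 0, 0, 0, 0, 0, 50],
    [0, 0, 0, 0, 0, 0, 50],
  ],
  squeeze=20,
)

```text
time_s: 4.45
tcp_pos: [0.4723, 0.0664, 0.0179]
eef_rot: [-180.0, 0.0, -64.3]
contact_force: [0.3, 0.4, 0.1]
gripper_width: 0.0465
```

Run:
```python
from plant import *
from h import *
c=capture("scene"); s=get_state();print(s["gripper_width"],s["contact_force"],s["moment"])
f=c["frame"]
cv2.imwrite("pics/s2.png",cv2.resize(f[100:280,200:400],None,fx=3.3,fy=3.3,interpolation=cv2.INTER_CUBIC))
```

```text
0.04544088630558316 [ 0.69353747  0.93132691 -0.46773727] [ 0.02811225  0.16876623 -0.04660941]
```

View pics/s2.png

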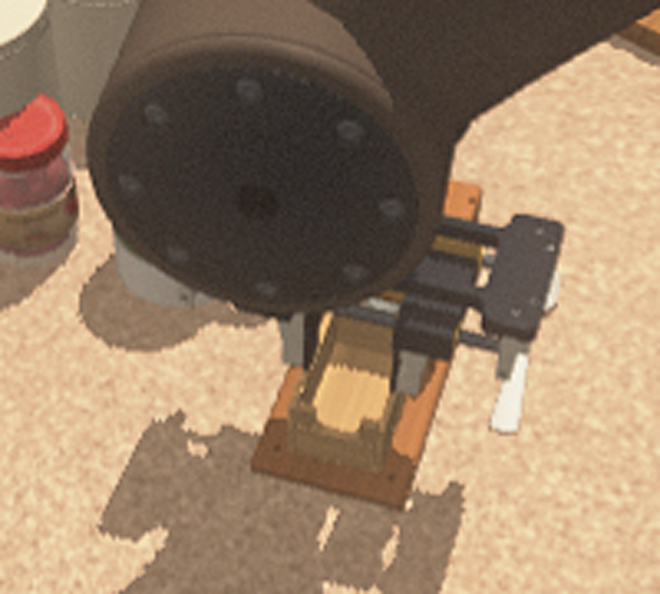

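Emit:
move_arm(
  commands=[
    [0, 0, 0, 0, 0, 0, 20],
    [0, 0, 0, 0, 0, 0, 20],
    [0, 0, 0, 0, 0, 0, 20],
    [0, 0, 0, 0, 0, 0, 20],
  ],
  squeeze=20,
)

```text
time_s: 4.9
tcp_pos: [0.4722, 0.0663, 0.0178]
eef_rot: [180.0, -0.0, -64.3]
contact_force: [0.3, 1.0, -0.8]
gripper_width: 0.0199
```

Run:
```python
from plant import *
from h import *
a=capture("scene")["frame"][140:280,240:380]; b=capture("side")["frame"][140:280,220:360];s=get_state();print(s["gripper_width"])
cv2.imwrite("pics/s3.png",cv2.resize(np.hstack([a,b]),None,fx=2.85,fy=2.85,interpolation=cv2.INTER_CUBIC))
```

```text
0.018308829318498556
```

View pics/s3.png

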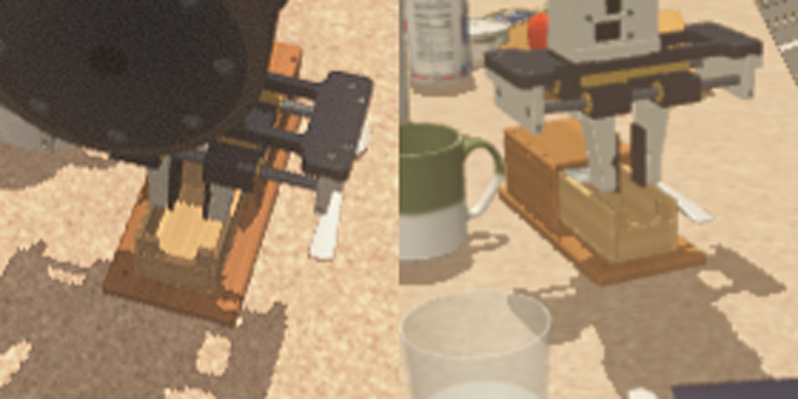

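Run:
```python
from plant import *
from h import *
S=dict(np.load("scene0.npz"));D=dict(np.load("side0.npz"))
def proj(c,p):
    q=c["world_to_cam"]@np.r_[p,1]; q=np.array([[q[0],-q[1],-q[2]]])
    return cv2.projectPoints(q,np.zeros(3),np.zeros(3),c["camera_matrix"],c["dist_coeffs"])[0].ravel().round(1)
t=np.array([.4722,.0663,.0178]);y=np.array([.9,.437,0])
for z in (.018,.037,.052,.065):
  for w in (-.0095,.0095):
    p=t+w*y;p[2]=z
    a=proj(S,p);b=proj(D,p)
    print(z,w,"scene",a,((a-[240,140])*2.85).round(),"side",b,((b-[220,140])*2.85+[399,0]).round())
print(get_state())
```

```text
0.018 -0.0095 scene [310.9 224.9] [202. 242.] side [302.1 220.1] [633. 228.]
0.018 0.0095 scene [301.4 222.5] [175. 235.] side [294.3 221.7] [611. 233.]
0.037 -0.0095 scene [311.5 218.7] [204. 224.] side [302.  212.1] [633. 205.]
0.037 0.0095 scene [301.8 216.3] [176. 217.] side [294.2 213.6] [610. 210.]
0.052 -0.0095 scene [312.  213.7] [205. 210.] side [302.  205.7] [633. 187.]
0.052 0.0095 scene [302.1 211.3] [177. 203.] side [294.1 207.2] [610. 192.]
0.065 -0.0095 scene [312.4 209.2] [206. 197.] side [301.9 200.2] [632. 172.]
0.065 0.0095 scene [302.4 206.8] [178. 190.] side [294.1 201.6] [610. 176.]
{'time_s': 5.0, 'joints': array([ 3.17068877e+01,  1.28266183e+01, -3.63431894e+01, -5.31013630e-04,
       -4.08300823e+01, -5.96840374e+00]), 'qd': array([ 0.04943301,  0.00798844, -0.0311135 ,  0.04029162,  0.00875443,
       -0.01904883]), 'joint_torque': array([ 6.70058289e-04, -3.86914551e+01,  2.04053664e+01,  4.86453921e+00,
        2.80127028e-02, -4.69413078e-05]), 'tcp_pos': array([0.47229666, 0.06632909, 0.01786247]), 'eef_rot': array([-1.79999927e+02,  3.56740396e-04, -6.42619178e+01]), 'contact_force': array([-0.45117354, -0.11912078, -0.24310245]), 'moment': array([0.02355942, 0.16672214, 0.00651461]), 'gripper_width': 0.018308829318498556}
```

Emit:
move_arm(
  commands=[
    [0, 0, 1, 0, 0, 0, 100],
    [0, 0, 0, 0, 0, 0, 100],
    [0, 0, 0, 0, 0, 0, 100],
    [0, 0, 0, 0, 0, 0, 100],
    [0, 0, 0, 0, 0, 0, 100],
    [0, 0, 0, 0, 0, 0, 100],
    [0, 0, 0, 0, 0, 0, 100],
    [0, 0, 0, 0, 0, 0, 100],
    [0, 0, -3, 0, 0, 0, 100],
    [0, 0, -3, 0, 0, 0, 100],
    [0, 0, -3, 0, 0, 0, 100],
    [0, 0, 0, 0, 0, 0, 100],
  ],
)

```text
time_s: 6.2
tcp_pos: [0.4719, 0.0661, 0.0093]
eef_rot: [179.9, -0.0, -64.3]
contact_force: [-0.4, 0.1, -0.6]
gripper_width: 0.0877
```

Run:
```python
from plant import *
from h import *
a=capture("side");f=a["frame"][90:270,200:380];s=get_state();print(s["gripper_width"],s["tcp_pos"],s["contact_force"])
w=capture("wrist")["frame"]
cv2.imwrite("pics/s4.png",np.hstack([cv2.resize(f,(420,420),interpolation=cv2.INTER_CUBIC),cv2.resize(w[90:420,90:470],(380,420))]))
```

```text
0.08784462266501483 [0.47205476 0.06618937 0.00951503] [0.26921585 0.29805516 0.43227478]
```

View pics/s4.png

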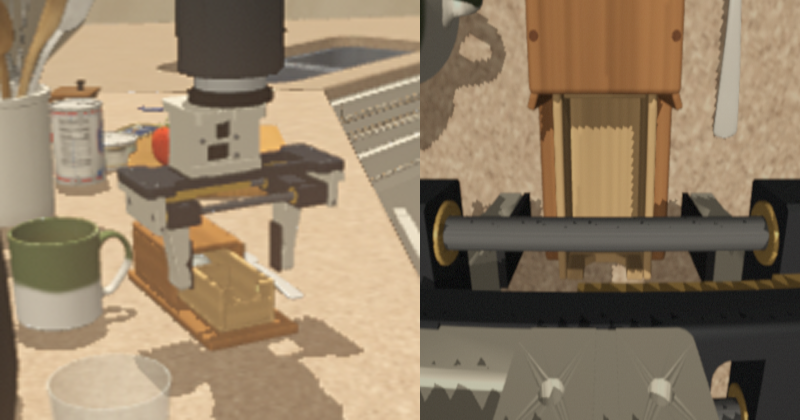

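Emit:
move_arm(
  commands=[
    [0, 0, -4, 0, 0, 0, 100],
    [0, 0, -4, 0, 0, 0, 100],
    [0, 0, -4, 0, 0, 0, 100],
    [0, 0, -4, 0, 0, 0, 100],
    [0, 0, -3, 0, 0, 0, 100],
    [0, 0, 0, 0, 0, 0, 100],
  ],
)

```text
time_s: 6.9
tcp_pos: [0.472, 0.0662, -0.0097]
eef_rot: [179.9, -0.0, -64.3]
contact_force: [0.5, 0.3, 0.1]
gripper_width: 0.0879
```

Emit:
move_arm(
  commands=[
    [0, 0, -2, 0, 0, 0, 100],
    [0, 0, -2, 0, 0, 0, 100],
    [0, 0, -2, 0, 0, 0, 100],
    [0, 0, 0, 0, 0, 0, 100],
    [0, 0, 0, 0, 0, 0, 50],
    [0, 0, 0, 0, 0, 0, 50],
    [0, 0, 0, 0, 0, 0, 50],
    [0, 0, 0, 0, 0, 0, 50],
    [0, 0, 0, 0, 0, 0, 50],
    [0, 0, 0, 0, 0, 0, 50],
    [0, 0, 0, 0, 0, 0, 50],
  ],
  squeeze=20,
)

```text
time_s: 8.0
tcp_pos: [0.4724, 0.0664, -0.0151]
eef_rot: [-180.0, -0.0, -64.3]
contact_force: [-0.3, -0.1, 1.3]
gripper_width: 0.0564
```

Emit:
move_arm(
  commands=[
    [-1, 2, 0, 0, 0, 0, 50],
    [-1.5, 3, 0, 0, 0, 0, 50],
    [-2, 4.2, 0, 0, 0, 0, 50],
    [-2.4, 5, 0, 0, 0, 0, 50],
    [-2.4, 5, 0, 0, 0, 0, 50],
    [-2.4, 5, 0, 0, 0, 0, 50],
    [-2.4, 5, 0, 0, 0, 0, 50],
    [-2.4, 5, 0, 0, 0, 0, 50],
    [-2.4, 5, 0, 0, 0, 0, 50],
    [-2.4, 5, 0, 0, 0, 0, 50],
    [-2.4, 5, 0, 0, 0, 0, 50],
    [-2.4, 5, 0, 0, 0, 0, 50],
    [-2.4, 5, 0, 0, 0, 0, 50],
    [-2.4, 5, 0, 0, 0, 0, 50],
    [-2.4, 5, 0, 0, 0, 0, 50],
    [-2.4, 5, 0, 0, 0, 0, 50],
    [-2.4, 5, 0, 0, 0, 0, 50],
    [-2.4, 5, 0, 0, 0, 0, 50],
    [-1.8, 3.7, 0, 0, 0, 0, 50],
    [-1.2, 2.5, 0, 0, 0, 0, 50],
  ],
)

```text
time_s: 10.0
tcp_pos: [0.4285, 0.1571, -0.0152]
eef_rot: [180.0, -0.0, -64.2]
contact_force: [1.1, -2.7, 2.1]
gripper_width: 0.056
```

Emit:
move_arm(
  commands=[
    [-0.8, 1.7, 0, 0, 0, 0, 50],
    [0, 0, 0, 0, 0, 0, 50],
    [0, 0, 0, 0, 0, 0, 50],
  ],
)

```text
time_s: 10.3
tcp_pos: [0.4279, 0.1587, -0.0151]
eef_rot: [-180.0, 0.0, -64.3]
contact_force: [-2.2, 0.8, 2.0]
gripper_width: 0.0557
```

Run:
```python
from plant import *
from h import *
s=get_state();w=capture("wrist");T=wristT(w,s);np.savez("w5.npz",T=T,**w);print(s["tcp_pos"],s["joints"],s["gripper_width"])
cv2.imwrite("pics/s5.png",cv2.resize(w["frame"][0:300,140:420],(747,800))[:600])
```

```text
[ 0.42790072  0.15872764 -0.01511369] [ 4.51822355e+01  1.43074000e+01 -4.07544041e+01 -3.54184992e-02
 -3.49205380e+01 -1.94239595e+01] 0.05566320659766519
```

View pics/s5.png

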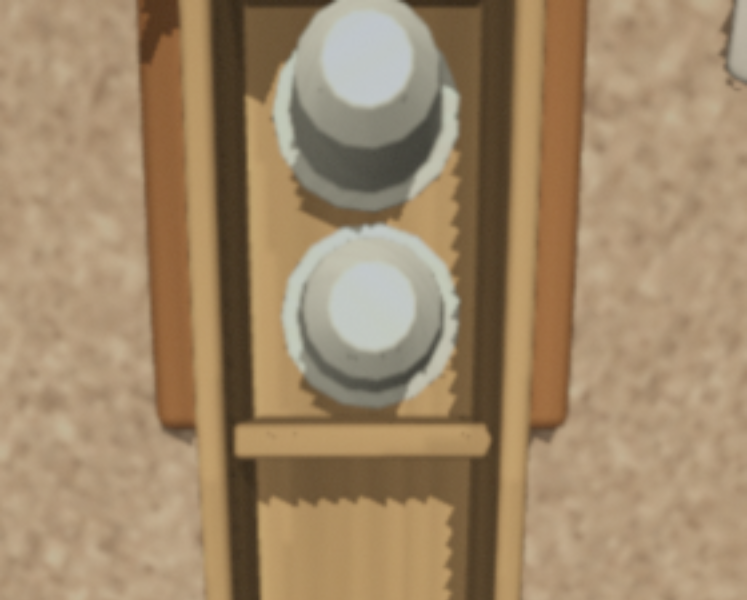

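Emit:
move_arm(
  commands=[
    [1.3, -2.7, 0, 0, 0, 0, 50],
    [1.3, -2.7, 0, 0, 0, 0, 50],
    [1.3, -2.7, 0, 0, 0, 0, 50],
    [1.3, -2.7, 0, 0, 0, 0, 50],
    [0, 0, 0, 0, 0, 0, 50],
    [0, 0, 0, 0, 0, 0, 50],
    [0, 0, 0, 0, 0, 0, 100],
    [0, 0, 0, 0, 0, 0, 100],
    [0, 0, 0, 0, 0, 0, 100],
    [0, 0, 0, 0, 0, 0, 100],
    [0, 0, 0, 0, 0, 0, 100],
    [0, 0, 5, 0, 0, 0, 100],
    [0, 0, 10, 0, 0, 0, 100],
    [0, 0, 15, 0, 0, 0, 100],
    [0, 0, 15, 0, 0, 0, 100],
    [0, 0, 15, 0, 0, 0, 100],
  ],
)

```text
time_s: 11.95
tcp_pos: [0.4333, 0.1477, 0.0463]
eef_rot: [-180.0, 0.0, -64.3]
contact_force: [0.6, -0.3, -0.2]
gripper_width: 0.0877
```

Emit:
move_arm(
  commands=[
    [2.4, -5, 0, 0, 0, 8, 100],
    [2.4, -5, 0, 0, 0, 8, 100],
    [2.4, -5, 0, 0, 0, 8, 100],
    [2.4, -5, 0, 0, 0, 8, 100],
    [2.4, -5, 0, 0, 0, 8, 100],
    [2.4, -5, 0, 0, 0, 8, 100],
    [2.4, -5, 0, 0, 0, 8, 100],
    [2.4, -5, 0, 0, 0, 8, 100],
    [2.4, -5, 0, 0, 0, 8, 100],
    [2.4, -4.5, 0, 0, 0, 8, 100],
    [0, 0, 0, 0, 0, 8, 100],
    [0, 0, 0, 0, 0, 8, 100],
    [0, 0, 0, 0, 0, 8, 100],
    [0, 0, 0, 0, 0, 8, 100],
    [0, 0, 0, 0, 0, 8, 100],
    [0, 0, 0, 0, 0, 8, 100],
    [0, 0, 0, 0, 0, 8, 100],
    [0, 0, 0, 0, 0, 8, 100],
    [0, 0, 0, 0, 0, 8, 100],
    [0, 0, 0, 0, 0, 8, 100],
  ],
)

```text
time_s: 13.95
tcp_pos: [0.4574, 0.0982, 0.0458]
eef_rot: [180.0, -0.0, 96.1]
contact_force: [0.3, -0.8, -0.8]
gripper_width: 0.0873
```

Emit:
move_arm(
  commands=[
    [0, 0, 0, 0, 0, 8, 100],
    [0, 0, 0, 0, 0, 7, 100],
    [0, 0, 0, 0, 0, 5, 100],
    [0, 0, 0, 0, 0, 0, 100],
    [0, 0, 0, 0, 0, 0, 100],
  ],
)

```text
time_s: 14.45
tcp_pos: [0.4574, 0.0982, 0.0455]
eef_rot: [180.0, -0.0, 115.6]
contact_force: [0.1, -1.0, -1.0]
gripper_width: 0.0878
```

Run:
```python
from plant import *
from h import *
s=get_state();a=capture("scene");print(s["tcp_pos"],s["eef_rot"],s["joints"])
w=capture("wrist")["frame"]
cv2.imwrite("pics/s6.png",np.hstack([cv2.resize(a["frame"][120:300,200:380],(400,400),interpolation=cv2.INTER_CUBIC),cv2.resize(w[40:420,90:470],(400,400))]))
```

```text
[0.45736143 0.09824015 0.04545647] [ 1.79953318e+02 -6.51774300e-03  1.15588015e+02] [ 3.63305110e+01  9.61217920e+00 -3.57295844e+01  3.27193735e-03
 -4.46111574e+01  1.69255173e+02]
```

View pics/s6.png

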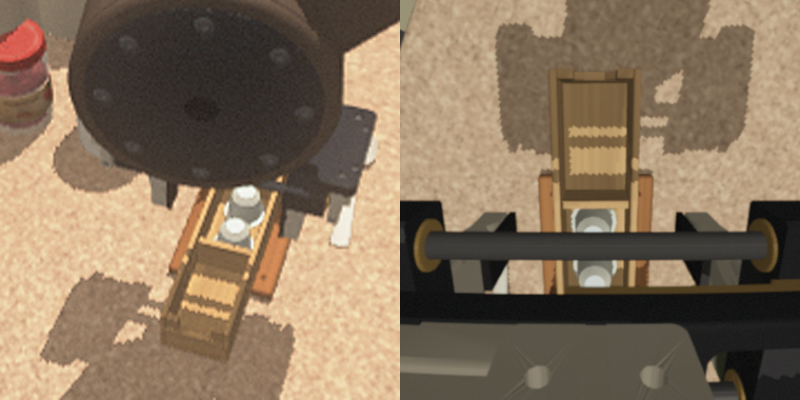

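Emit:
move_arm(
  commands=[
    [0, 0, -15, 0, 0, 0, 100],
    [0, 0, -15, 0, 0, 0, 100],
    [0, 0, -12, 0, 0, 0, 100],
    [0, 0, -8, 0, 0, 0, 100],
    [0, 0, -6, 0, 0, 0, 100],
    [0, 0, -4, 0, 0, 0, 100],
    [0, 0, 0, 0, 0, 0, 100],
    [0, 0, 0, 0, 0, 0, 40],
    [0, 0, 0, 0, 0, 0, 40],
    [0, 0, 0, 0, 0, 0, 40],
    [0, 0, 0, 0, 0, 0, 40],
    [0, 0, 0, 0, 0, 0, 40],
    [0, 0, 0, 0, 0, 0, 40],
    [0, 0, 0, 0, 0, 0, 40],
  ],
  squeeze=40,
)

```text
time_s: 15.95
tcp_pos: [0.4573, 0.0982, -0.015]
eef_rot: [180.0, -0.0, 115.7]
contact_force: [-1.1, -0.0, 3.6]
gripper_width: 0.0559
```

Emit:
move_arm(
  commands=[
    [0, 0, 1, 0, 0, 0, 40],
    [0, 0, 2, 0, 0, 0, 40],
    [0, 0, 4, 0, 0, 0, 40],
    [0, 0, 6, 0, 0, 0, 40],
    [0, 0, 8, 0, 0, 0, 40],
    [0, 0, 10, 0, 0, 0, 40],
    [0, 0, 10, 0, 0, 0, 40],
    [0, 0, 10, 0, 0, 0, 40],
    [0, 0, 10, 0, 0, 0, 40],
    [0, 0, 8, 0, 0, 0, 40],
    [0, 0, 6, 0, 0, 0, 40],
    [0, 0, 4, 0, 0, 0, 40],
    [0, 0, 1, 0, 0, 0, 40],
    [0, 0, 0, 0, 0, 0, 40],
    [0, 0, 0, 0, 0, 0, 40],
  ],
)

```text
time_s: 17.45
tcp_pos: [0.4569, 0.098, 0.0645]
eef_rot: [-180.0, 0.0, 115.7]
contact_force: [0.5, -0.4, -2.2]
gripper_width: 0.0553
```

Run:
```python
from plant import *
from h import *
s=get_state();a=capture("side");print(s["tcp_pos"],s["contact_force"],s["moment"],s["gripper_width"])
cv2.imwrite("pics/s7.png",cv2.resize(a["frame"][90:290,200:400],(600,600),interpolation=cv2.INTER_CUBIC))
```

```text
[0.45692424 0.09797317 0.06447421] [ 0.4647556  -0.43475826 -2.20237223] [-0.12074497  0.01048127  0.01304502] 0.055278588296242916
```

View pics/s7.png

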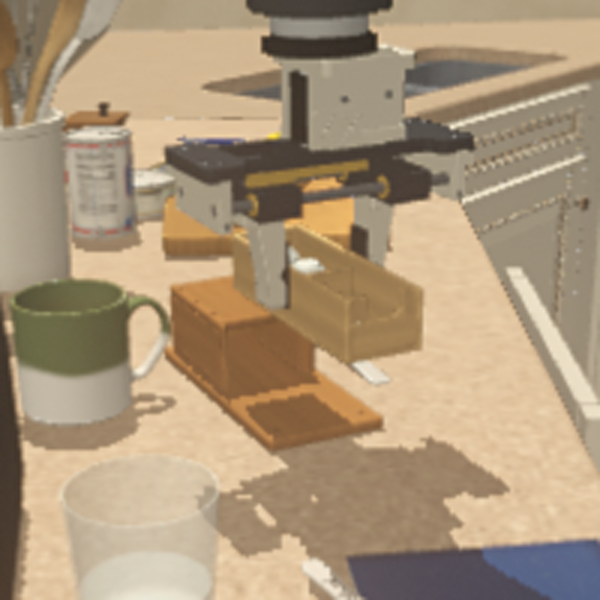

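Emit:
move_arm(
  commands=[
    [0, 0, 0, 0, 0, -1.5, 40],
    [0, 0, 0, 0, 0, -3, 40],
    [0, 0, 0, 0, 0, -4.5, 40],
    [0, 0, 0, 0, 0, -6, 40],
    [0, 0, 0, 0, 0, -6, 40],
    [0, 0, 0, 0, 0, -6, 40],
    [0, 0, 0, 0, 0, -6, 40],
    [0, 0, 0, 0, 0, -6, 40],
    [0, 0, 0, 0, 0, -6, 40],
    [0, 0, 0, 0, 0, -6, 40],
    [0, 0, 0, 0, 0, -6, 40],
    [0, 0, 0, 0, 0, -6, 40],
    [0, 0, 0, 0, 0, -6, 40],
    [0, 0, 0, 0, 0, -6, 40],
    [0, 0, 0, 0, 0, -6, 40],
    [0, 0, 0, 0, 0, -6, 40],
    [0, 0, 0, 0, 0, -6, 40],
    [0, 0, 0, 0, 0, -6, 40],
    [0, 0, 0, 0, 0, -6, 40],
    [0, 0, 0, 0, 0, -6, 40],
  ],
)

```text
time_s: 19.5
tcp_pos: [0.4571, 0.098, 0.0646]
eef_rot: [180.0, 0.0, 4.4]
contact_force: [0.2, -0.1, -2.1]
gripper_width: 0.0559
```

Emit:
move_arm(
  commands=[
    [0, 0, 0, 0, 0, -6, 40],
    [-0.5, 1, 0, 0, 0, -6, 40],
    [-0.5, 1, 0, 0, 0, -6, 40],
    [-0.5, 1, 0, 0, 0, -6, 40],
    [-0.5, 1, 0, 0, 0, -6, 40],
    [-0.5, 1, 0, 0, 0, -6, 40],
    [-0.5, 1, 0, 0, 0, -6, 40],
    [-0.5, 1, 0, 0, 0, -6, 40],
    [-0.5, 1, 0, 0, 0, -6, 40],
    [-0.5, 1, 0, 0, 0, -6, 40],
    [-0.5, 1, 0, 0, 0, -4.5, 40],
    [-0.5, 1, 0, 0, 0, -3, 40],
    [0, 0, 0, 0, 0, -1.5, 40],
    [0, 0, 0, 0, 0, 0, 40],
    [0, 0, 0, 0, 0, 0, 40],
  ],
)

```text
time_s: 21.0
tcp_pos: [0.4517, 0.1091, 0.0648]
eef_rot: [180.0, -0.0, -64.2]
contact_force: [0.5, -0.8, -2.4]
gripper_width: 0.056
```

Emit:
move_arm(
  commands=[
    [0, 0, -2, 0, 0, 0, 40],
    [0, 0, -5, 0, 0, 0, 40],
    [0, 0, -8, 0, 0, 0, 40],
    [0, 0, -10, 0, 0, 0, 40],
    [0, 0, -10, 0, 0, 0, 40],
    [0, 0, -10, 0, 0, 0, 40],
    [0, 0, -10, 0, 0, 0, 40],
    [0, 0, -8, 0, 0, 0, 40],
    [0, 0, -6, 0, 0, 0, 40],
    [0, 0, -4, 0, 0, 0, 40],
    [0, 0, -3, 0, 0, 0, 40],
    [0, 0, -2, 0, 0, 0, 40],
    [0, 0, -1, 0, 0, 0, 40],
    [0, 0, 0, 0, 0, 0, 40],
    [0, 0, 0, 0, 0, 0, 40],
  ],
)

```text
time_s: 22.5
tcp_pos: [0.4518, 0.1092, -0.0139]
eef_rot: [-180.0, 0.0, -64.3]
contact_force: [0.3, 0.7, -2.1]
gripper_width: 0.0557
```

Run:
```python
from plant import *
from h import *
s=get_state();w=capture("wrist");a=capture("scene");print(s["tcp_pos"],s["eef_rot"],s["contact_force"],s["moment"])
np.savez("w8.npz",T=wristT(w,s),**w)
cv2.imwrite("pics/s8.png",np.hstack([cv2.resize(w["frame"][60:270,170:380],(500,500),interpolation=cv2.INTER_CUBIC),cv2.resize(a["frame"][160:280,230:302],(300,500),interpolation=cv2.INTER_CUBIC)]))
```

```text
[ 0.45183503  0.10920916 -0.01393202] [-1.79975383e+02  4.51955207e-03 -6.42634614e+01] [ 0.34424877  0.71667111 -2.11756235] [-0.02507452  0.15574249 -0.02743797]
```

View pics/s8.png

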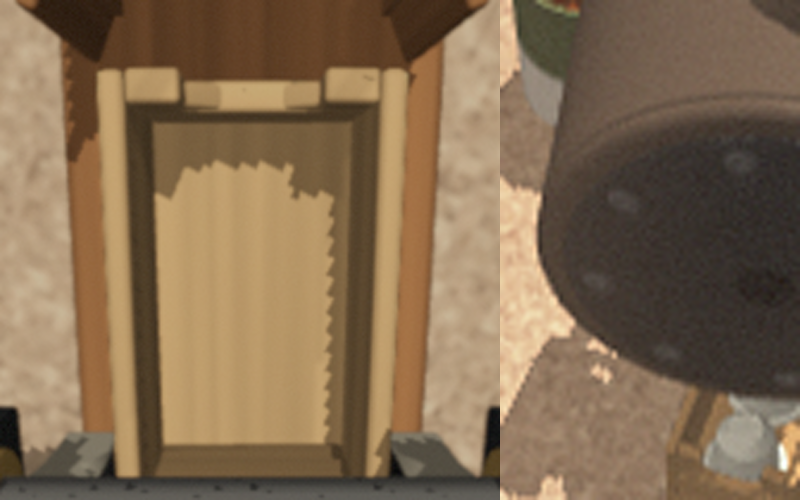

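Emit:
move_arm(
  commands=[
    [0.9, -1.9, 0, 0, 0, 0, 40],
    [1.7, -3.6, 0, 0, 0, 0, 40],
    [1.7, -3.6, 0, 0, 0, 0, 40],
    [1.7, -3.6, 0, 0, 0, 0, 40],
    [1.7, -3.6, 0, 0, 0, 0, 40],
    [1.7, -3.6, 0, 0, 0, 0, 40],
    [1.7, -3.6, 0, 0, 0, 0, 40],
    [1.7, -3.6, 0, 0, 0, 0, 40],
    [1.3, -2.7, 0, 0, 0, 0, 40],
    [0, 0, 0, 0, 0, 0, 40],
  ],
  squeeze=25,
)

```text
time_s: 23.6
tcp_pos: [0.4659, 0.079, -0.0142]
eef_rot: [180.0, -0.0, -64.3]
contact_force: [-0.1, 0.6, -1.9]
gripper_width: 0.0557
```

Emit:
move_arm(
  commands=[
    [0.9, -1.9, 0, 0, 0, 0, 40],
    [1.7, -3.6, 0, 0, 0, 0, 40],
    [1.7, -3.6, 0, 0, 0, 0, 40],
    [1.7, -3.6, 0, 0, 0, 0, 40],
    [1.7, -3.6, 0, 0, 0, 0, 40],
    [1.7, -3.6, 0, 0, 0, 0, 40],
    [1.7, -3.6, 0, 0, 0, 0, 40],
    [1.7, -3.6, 0, 0, 0, 0, 40],
    [1.7, -3.6, 0, 0, 0, 0, 40],
    [0.9, -1.9, 0, 0, 0, 0, 40],
    [0, 0, -0.7, 0, 0, 0, 40],
    [0, 0, -0.5, 0, 0, 0, 40],
    [0, 0, 0, 0, 0, 0, 40],
  ],
)

```text
time_s: 24.9
tcp_pos: [0.4813, 0.0466, -0.0149]
eef_rot: [-180.0, -0.0, -64.2]
contact_force: [-0.4, -2.2, 4.2]
gripper_width: 0.0558
```

Emit:
move_arm(
  commands=[
    [0, 0, 0, 0, 0, 0, 100],
    [0, 0, 0, 0, 0, 0, 100],
    [0, 0, 0, 0, 0, 0, 100],
    [0, 0, 0, 0, 0, 0, 100],
    [0, 0, 1, 0, 0, 0, 100],
    [-2.2, 4.5, 0, 0, 0, 0, 100],
    [-2.2, 4.5, 0, 0, 0, 0, 100],
    [-2.2, 4.5, 0, 0, 0, 0, 100],
    [-2.2, 4.5, 0, 0, 0, 0, 100],
    [-2.2, 4.5, 0, 0, 0, 0, 100],
    [-2.2, 4.5, 0, 0, 0, 0, 100],
    [-2.2, 4.5, 0, 0, 0, 0, 100],
    [-2.2, 4.5, 0, 0, 0, 0, 100],
    [0, 0, -1, 0, 0, 0, 40],
    [0, 0, 0, 0, 0, 0, 40],
    [0, 0, 0, 0, 0, 0, 40],
    [0, 0, 0, 0, 0, 0, 40],
    [0, 0, 0, 0, 0, 0, 40],
    [0, 0, 0, 0, 0, 0, 40],
    [0, 0, 0, 0, 0, 0, 40],
  ],
  squeeze=20,
)

```text
time_s: 26.9
tcp_pos: [0.4637, 0.0826, -0.0154]
eef_rot: [-180.0, -0.0, -64.3]
contact_force: [0.6, -0.5, -0.5]
gripper_width: 0.0557
```

Push in 36 mm first, then creep until the stop is felt.

Emit:
move_arm(
  commands=[
    [0.9, -1.8, 0, 0, 0, 0, 40],
    [1.7, -3.6, 0, 0, 0, 0, 40],
    [1.7, -3.6, 0, 0, 0, 0, 40],
    [1.7, -3.6, 0, 0, 0, 0, 40],
    [1.7, -3.6, 0, 0, 0, 0, 40],
    [1.7, -3.6, 0, 0, 0, 0, 40],
    [1.7, -3.6, 0, 0, 0, 0, 40],
    [1.7, -3.6, 0, 0, 0, 0, 40],
    [1.7, -3.6, 0, 0, 0, 0, 40],
    [0.9, -1.8, 0, 0, 0, 0, 40],
    [0, 0, 0, 0, 0, 0, 40],
  ],
  squeeze=20,
)

```text
time_s: 28.0
tcp_pos: [0.4791, 0.05, -0.0153]
eef_rot: [180.0, -0.0, -64.3]
contact_force: [1.0, -0.0, -0.7]
gripper_width: 0.0557
```

Emit:
move_arm(
  commands=[
    [0.4, -0.9, 0, 0, 0, 0, 40],
    [0.4, -0.9, 0, 0, 0, 0, 40],
    [0.4, -0.9, 0, 0, 0, 0, 40],
    [0.4, -0.9, 0, 0, 0, 0, 40],
    [0, 0, 0, 0, 0, 0, 40],
  ],
)

```text
time_s: 28.5
tcp_pos: [0.4806, 0.0466, -0.0154]
eef_rot: [180.0, -0.0, -64.3]
contact_force: [0.6, 0.6, -0.7]
gripper_width: 0.0559
```

Emit:
move_arm(
  commands=[
    [0.4, -0.9, 0, 0, 0, 0, 40],
    [0.4, -0.9, 0, 0, 0, 0, 40],
    [0.4, -0.9, 0, 0, 0, 0, 40],
    [0.4, -0.9, 0, 0, 0, 0, 40],
    [0, 0, 0, 0, 0, 0, 40],
  ],
)

```text
time_s: 29.0
tcp_pos: [0.482, 0.0445, -0.0154]
eef_rot: [-180.0, 0.1, -64.3]
contact_force: [-5.6, 12.5, 0.4]
gripper_width: 0.0561
```

Emit:
move_arm(
  commands=[
    [0, 0, 0, 0, 0, 0, 100],
    [0, 0, 0, 0, 0, 0, 100],
    [0, 0, 0, 0, 0, 0, 100],
    [0, 0, 0, 0, 0, 0, 100],
    [0, 0, 0, 0, 0, 0, 100],
    [0, 0, 5, 0, 0, 0, 100],
    [0, 0, 10, 0, 0, 0, 100],
    [0, 0, 20, 0, 0, 0, 100],
    [0, 0, 25, 0, 0, 0, 100],
    [-3, 6, 25, 0, 0, 0, 100],
    [-5, 10, 25, 0, 0, 0, 100],
    [-5, 10, 25, 0, 0, 0, 100],
    [-5, 10, 25, 0, 0, 0, 100],
    [0, 0, 0, 0, 0, 0, 100],
    [0, 0, 0, 0, 0, 0, 100],
    [0, 0, 0, 0, 0, 0, 100],
  ],
)

```text
time_s: 30.6
tcp_pos: [0.4637, 0.0788, 0.1444]
eef_rot: [180.0, 0.0, -64.3]
contact_force: [-0.7, -0.2, 0.5]
gripper_width: 0.0879
```

Run:
```python
from plant import *
from h import *
s=get_state();w=capture("wrist");print(s["tcp_pos"],s["eef_rot"],s["contact_force"],s["time_s"])
np.savez("w9.npz",T=wristT(w,s),**w)
a=capture("side")["frame"]
cv2.imwrite("pics/s9.png",np.hstack([cv2.resize(w["frame"][60:270,170:380],(560,560),interpolation=cv2.INTER_CUBIC),cv2.resize(a[170:254,250:286+0],(240,560),interpolation=cv2.INTER_CUBIC)]))
```

```text
[0.4637166  0.0788047  0.14438975] [ 1.79966009e+02  1.00001638e-02 -6.42710619e+01] [-0.68132258 -0.21900643  0.51591023] 30.6
```

View pics/s9.png

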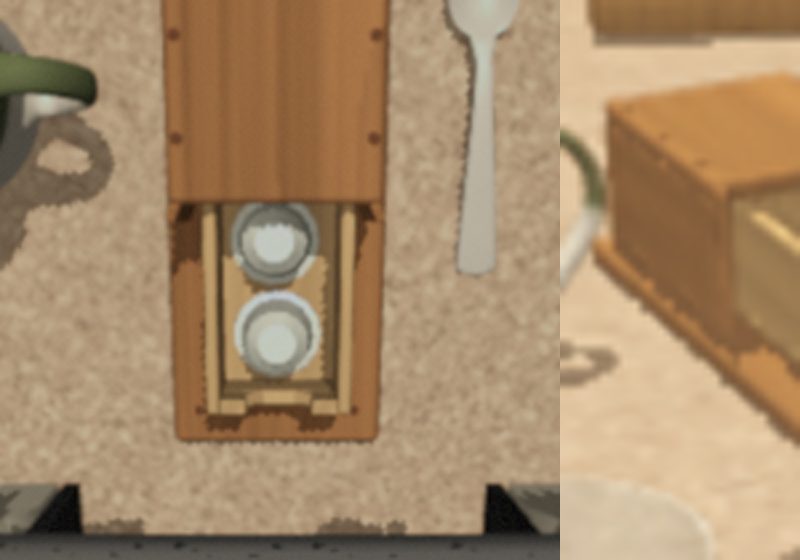

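Run:
```python
from h import *
d=dict(np.load("w9.npz"));k=2.6667
o=np.array([.4875,.0332]);t=np.radians(-64.25);x=np.array([np.cos(t),np.sin(t)]);y=np.array([-x[1],x[0]])
for dz in (0,.0345):
  T=d["T"].copy();T[2,3]+=dz
  for n,p,z in [("bl",(176,438),.01),("br",(377,438),.01),("hl",(168,202),.063),("hr",(382,202),.063),("tl",(208,413),.052),("tr",(350,411),.052)]:
    v=onz(d,(p[0]/k+170,p[1]/k+60),z,T)[:2]-o; print(dz,n,(v@x*1e3).round(1),(v@y*1e3).round(1))
```

```text
0 bl -82.2 45.6
0 br -82.3 -44.0
0 hl 19.0 38.1
0 hr 19.0 -36.4
0 tl -59.8 26.9
0 tr -59.1 -27.8
0.0345 bl -92.4 50.4
0.0345 br -92.5 -48.5
0.0345 hl 19.5 43.0
0.0345 hr 19.4 -40.9
0.0345 tl -68.8 30.3
0.0345 tr -68.0 -31.0
```

```bash
python3 -c "
from plant import *
close_job()"
```

```text
the job is handed in; nothing more can be done
```

The tray is turned end for end and back in the sleeve against the stop, and the job is handed in. No verdict was reported.

I drew the tray about 100 mm out, regripped it at its middle and lifted it 80 mm level. After turning it 180° I lowered it in front of the mouth and slid it in. I then regripped near its outer end and pushed until I felt about 14 N. All of this took about 31 s of the 54 s allowed.

**Last checks:**
- **Position:** the capsule end measures about -61 mm in caddy x, which is where it should be with the tray at the stop. The wrist-camera estimate is only good to about 3 mm; the push force and the travel agree with it.
- **Contents and surroundings:** the last wrist picture shows both capsules upright in the open compartment. The spoon and the part of the mug in view look untouched. The glass was never approached, though I did not look at it again at the end.
- **Robot:** clear of everything, with its gripper open.

**What disagreed:** the real fingertips sit about 35 mm higher than the reported tool position. My first grip therefore closed on nothing above the tray walls. I corrected by going lower, to a reported tool height of about -15 mm, and nothing was moved by the miss. I also viewed 12 pictures, two past the budget.

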